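# Pack the icing nozzles back into their tray

## Task

Put the piping set away in its wooden tray: stand each of the three white icing nozzles tip up in the round recess of its size (largest in largest, middle in middle, smallest in smallest), and lay the screw collar flat over the wooden stub. Leave the white salt shaker and the egg cup standing where they are.

Things in the scene. Friction and masses are not known exactly. Their poses are not given: they have to be found in the camera images.
- nozzle_large: large icing nozzle, loose white plastic, standing upright: a straight round collar 46 mm in diameter from 0 to 28 mm height, then a cone narrowing to a tip 12 mm wide with a dark hole, 68 mm tall in all. Origin: centre of its underside; z up along its axis.
- nozzle_medium: medium icing nozzle, loose white plastic, standing upright: a straight round collar 36 mm in diameter from 0 to 28 mm height, then a cone narrowing to a tip 10 mm wide with a dark hole, 56 mm tall in all. Origin: centre of its underside; z up along its axis.
- nozzle_small: small icing nozzle, loose white plastic, standing upright: a straight round collar 26 mm in diameter from 0 to 28 mm height, then a cone narrowing to a tip 8 mm wide with a dark hole, 45 mm tall in all. Origin: centre of its underside; z up along its axis.
- collar: screw collar of the piping gun, a loose white plastic ring lying flat: 54 mm outside, 38 mm hole right through, 28 mm tall. Origin: centre of its underside; z up along its axis.
- seat_large: fixed insert with the large round cork-lined recess: 66 mm in diameter, 5 mm deep, its floor 5 mm above the insert's origin (9 mm above the table), centred. One of four 85 mm square dark inserts, 86 mm apart, in a low fixed wooden tray (190 mm square); their corners vary. Inserts' top and tray rim: 14 mm above the table. Origin: centre of the underside, 4 mm above the table; z up, x and y along the tray's sides.
- seat_medium: fixed insert with the medium round cork-lined recess: 54 mm in diameter, 5 mm deep, its floor 5 mm above the insert's origin (9 mm above the table), centred. One of four 85 mm square dark inserts, 86 mm apart, in a low fixed wooden tray (190 mm square); their corners vary. Inserts' top and tray rim: 14 mm above the table. Origin: centre of the underside, 4 mm above the table; z up, x and y along the tray's sides.
- seat_small: fixed insert with the small round cork-lined recess: 42 mm in diameter, 5 mm deep, its floor 5 mm above the insert's origin (9 mm above the table), centred. One of four 85 mm square dark inserts, 86 mm apart, in a low fixed wooden tray (190 mm square); their corners vary. Inserts' top and tray rim: 14 mm above the table. Origin: centre of the underside, 4 mm above the table; z up, x and y along the tray's sides.
- seat_post: fixed insert without a recess: flat top 10 mm above its origin, with a 20 mm thick wooden stub, 12 mm tall, at its centre. The collar goes over it. One of four 85 mm square dark inserts, 86 mm apart, in a low fixed wooden tray (190 mm square); their corners vary. Inserts' top and tray rim: 14 mm above the table. Origin: centre of the underside, 4 mm above the table; z up, x and y along the tray's sides.
- shaker: look-alike, does not belong in the tray: white ceramic salt shaker, 63 mm tall, 42 mm wide at the foot, tapering to a rounded top with five tiny holes. Origin: centre of its underside; z up.
- egg_cup: look-alike, does not belong in the tray: white ceramic egg cup, 61 mm tall, foot 40 mm, narrow waist, open hollow bowl 46 mm wide at the top. Origin: centre of its underside; z up.
Things that resemble listed ones, but are neither listed nor needed, are in the scene too. Leave any purple or turquoise look-alike of the nozzle_medium alone.

How it is judged:
By the outcome, as a careful person would: the job done as asked, in the order asked, and still so for the second after the job is handed in, with the robot touching nothing.
It also fails if it takes over 102 s, if anything falls off the work surface, if the arm or the gripper's body presses on something with over 40 N, if the wrist force passes 120 N, or if a joint passes its speed limit or range.

## Robot

A 6-joint arm with a two-finger parallel gripper is mounted at the origin on the work surface. World frame = base frame: x ahead of the robot, y to its left, z up, the work surface at z = 0. Lengths are in m, angles in rad, forces in N, time in s.
With the tool pointing down it reaches from about 0.35 to 0.975 m from the base axis. Payload 4.9 kg.
Tool frame: the origin (TCP) lies between the finger pads; the fingertips stand 19 mm ahead of it and the grasp point (between the pads) is the TCP; z points along the fingers, y is the direction in which the jaws open and shut (so a half turn about z gives the same grasp; the last joint's range is limited). The gripper opens to 85 mm and grips with 20 to 120 N. Pads are 22 mm wide; open, the fingers measure 114 mm over their backs; the gripper's body (76 mm by 85 mm) begins 54 mm behind the grasp point. The pads swing forward as they close: fully open they stand 13 mm farther back than shut.
Start: joints at [-1.355, 0.053, 1.613, -0, 1.476, -0.119], TCP at [0.205, -0.59, 0.25] pointing down, gripper open.
Joint ranges: [-3.01, 3.01], [-1.01, 2.22], [0.06, 2.58], [-1.02, 4.17], [0.09, 2.62], [-3.14, 3.14]. Speed limits (rad/s): [2.57, 2.57, 3.14, 3.14, 3.14, 3.14].

## Interface

Orientations are given as a unit quaternion [w, x, y, z].
In Python, from plant import state, grab_frame, calibration, job_done gives the robot as it stands. The module is installed in compiled form; this text tells all that it offers.
- The arm moves only by the tool servo_tool, never from a script. Its argument "deltas" is a list that holds one entry, the list of rows, each a list of 5 numbers: the finger opening in mm, from 0 to 85.4, then the shift along the world's x, y, z in mm, then the turn about the world's z in units of 6 degrees (1.0 is 6 degrees). A call has 1 to 5 rows; each row is the pose to reach, as a shift and turn from the pose commanded when the call began; what a row does not reach only later rows make up. A row lasts 1/8 s, in which the tool goes at most 62.5 mm and 10.7 degrees, less where a joint would pass 70% of its speed; a pose out of reach is approached as far as the arm can. A call with a gripper value outside its range is refused whole. The fingers move at their own pace and stop on an object; the grip force is fixed at half the most. Time passes only in rows, so rows that repeat a pose let the fingers close. It gives the time, the measured TCP pose, the force and the opening at its end, in the units of the state.
- state(): the state, without advancing time (a new reading comes with each control period).
- grab_frame(name): name is "scene" or "top" or "wrist"; returns the picture (400x640x3 uint8, red, green, blue); there is no depth.
- calibration(name): a dict with "intrinsics" (3x3 intrinsics, pixels), "world_from_camera" (4x4, takes a point from camera to world coordinates). Camera axes: x right, y down, z forward; pixel columns grow to the right and rows downward; lengths in m; the calibration is good to about 2 mm. A picture is of the moment at which its call begins: read the wrist's pose just before it. calibration takes no time and is no camera call; for the wrist camera it gives the pose at the moment of the call.
- job_done(): hands the job in, once; it reports no verdict.
The state is a dict: "time": time; "joint_pos": joint angles; "joint_vel": joint speeds; "joint_efforts": joint torques, N m; "tool_pos": TCP position; "tool_rot": TCP orientation; "contact_force": force on the tool from outside, world axes, zero at the start; "ft_torque": the same for the moment, N m; "gripper_width": opening from 0.0 (shut) to 1.0 (fully open).
Only numpy, scipy, OpenCV 4.12 (cv2) and the standard library are available. Lean on these libraries where they do the work, as an engineer would, in place of code of your own. Each camera call takes 0.05 s, during which the arm holds its last target.

## Working session

There is one attempt and no reset: what is moved stays moved. The work goes in short steps, Python scripts to look and compute and a tool call to move; the robot and the scene stay as the last step left them, time stands still between calls to the robot, and variables do not carry over. Pictures are saved under pics/ and viewed, and the job is handed in when it is done.

Besides the shell and the picture viewer there is one more tool, called by a JSON object that holds its "name" and its "arguments". servo_tool: Moves the arm, as the interface text tells. Its arguments: {"type":"object","properties":{"deltas":{"type":"array","items":{"type":"array","items":{"type":"array","items":{"type":"number"}}}}},"required":["deltas"]}

```bash
mkdir -p pics; cat > h.py <<'E'
import numpy as np,cv2
from plant import state,grab_frame,calibration,job_done
def snap(n,f):
    c=calibration(n); im=grab_frame(n); cv2.imwrite('pics/'+f,im[:,:,::-1]); return im,c
def cast(c,u,v,z):
    K=np.array(c["intrinsics"]);T=np.array(c["world_from_camera"])
    d=T[:3,:3]@np.linalg.solve(K,[u,v,1.]);o=T[:3,3]
    return o+d*(z-o[2])/d[2]
def proj(c,p):
    K=np.array(c["intrinsics"]);T=np.array(c["world_from_camera"])
    q=K@(T[:3,:3].T@(np.array(p)-T[:3,3]));return q[:2]/q[2]
E
python3 - <<'E'
from h import *
for n in ("top","scene","wrist"):
    im,c=snap(n,n+"0.png");print(n,np.round(c["world_from_camera"],3).tolist(),np.round(c["intrinsics"],1).tolist())
print(state())
E
```

```text
top [[-0.016, -0.983, 0.183, 0.444], [-1.0, 0.016, -0.004, -0.029], [0.001, -0.183, -0.983, 0.779], [0.0, 0.0, 0.0, 1.0]] [[384.9, 0.0, 325.1], [0.0, 384.9, 191.8], [0.0, 0.0, 1.0]]
scene [[-0.467, 0.723, -0.508, 0.971], [0.884, 0.375, -0.279, 0.193], [-0.012, -0.58, -0.815, 0.691], [0.0, 0.0, 0.0, 1.0]] [[397.9, 0.0, 312.6], [0.0, 397.9, 204.4], [0.0, 0.0, 1.0]]
wrist [[0.329, -0.904, -0.272, 0.274], [-0.944, -0.315, -0.094, -0.565], [-0.001, 0.288, -0.958, 0.372], [0.0, 0.0, 0.0, 1.0]] [[307.1, 0.0, 323.0], [0.0, 307.1, 203.3], [0.0, 0.0, 1.0]]
{'time': 0.15, 'joint_pos': array([-1.35499968e+00,  5.32286239e-02,  1.61399320e+00,  1.97259218e-05,
        1.47599032e+00, -1.19010870e-01]), 'joint_vel': array([ 2.64346360e-05, -2.34764566e-03, -4.05688155e-03, -1.04255457e-03,
        1.97057667e-06,  4.73061735e-04]), 'joint_efforts': array([ 1.39406343e-04, -3.94243312e+01, -3.70722163e+01, -9.75488661e-05,
        4.68181024e-03, -1.89228729e-05]), 'tool_pos': array([ 0.20526704, -0.58984513,  0.24932217]), 'tool_rot': array([-8.09275125e-04,  9.86020517e-01,  1.66621983e-01, -2.93643442e-05]), 'contact_force': array([-0.45307508,  0.45427114,  0.25415847]), 'ft_torque': array([-0.0281945 , -0.01766811, -0.05236604]), 'gripper_width': 1.0002301557565805}
```

View pics/top0.png

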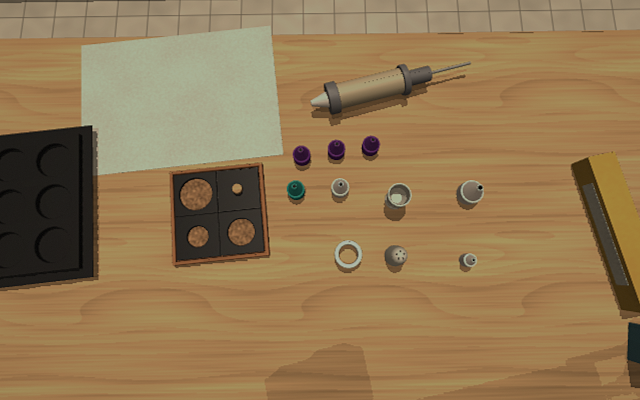

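View pics/scene0.png

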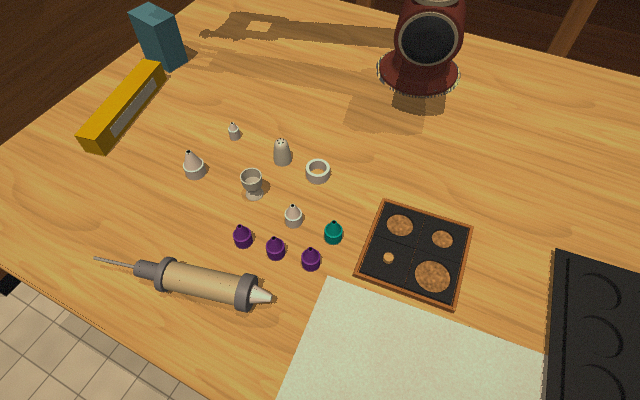

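```bash
python3 - <<'E'
from h import *
t=cv2.imread('pics/top0.png');s=cv2.imread('pics/scene0.png')
a=cv2.resize(t[140:280,280:490],(0,0),fx=3.8,fy=3.8,interpolation=cv2.INTER_CUBIC);cv2.imwrite('pics/a.png',a)
a=cv2.resize(s[110:260,170:370],(0,0),fx=4,fy=4,interpolation=cv2.INTER_CUBIC);cv2.imwrite('pics/b.png',a)
a=cv2.resize(t[155:275,160:280],(0,0),fx=5,fy=5,interpolation=cv2.INTER_CUBIC);cv2.imwrite('pics/c.png',a)
# recess contours by cork colour
for n,im in(("top",t),("scene",s)):
    c=calibration(n)
    hsv=cv2.cvtColor(im,cv2.COLOR_BGR2HSV)
    # dark tray inserts vs cork
    box=(slice(165,265),slice(170,270)) if n=="top" else (slice(195,310),slice(350,480))
    m=((hsv[...,2]>75)&(hsv[...,1]>60)).astype(np.uint8)*255
    mm=np.zeros_like(m);mm[box]=m[box]
    cs,_=cv2.findContours(mm,cv2.RETR_LIST,cv2.CHAIN_APPROX_NONE)
    for k in cs:
        A=cv2.contourArea(k)
        if 30<A<2500 and len(k)>5:
            (x,y),ax,an=cv2.fitEllipse(k)
            print(n,"cork",round(x,1),round(y,1),np.round(ax,1),A,cast(c,x,y,.012).round(4))
    m=((hsv[...,2]>120)&(hsv[...,1]<45)).astype(np.uint8)*255
    cs,_=cv2.findContours(m,cv2.RETR_EXTERNAL,cv2.CHAIN_APPROX_NONE)
    for k in cs:
        A=cv2.contourArea(k)
        if 40<A<2000:
            x,y,w,h=cv2.boundingRect(k);M=cv2.moments(k)
            print(n,"white",(x,y,w,h),A,cast(c,M['m10']/M['m00'],M['m01']/M['m00'],.02).round(3))
E
```

```text
top cork 197.8 236.2 [19.1 20.6] 307.5 [0.5015 0.2216 0.012 ]
top cork 241.1 231.6 [25.3 26.3] 520.0 [0.5092 0.1361 0.012 ]
top cork 236.5 188.0 [9.3 9.6] 67.5 [0.5977 0.1474 0.012 ]
top cork 195.8 193.9 [29.4 32.2] 741.0 [0.5868 0.2295 0.012 ]
top white (464, 254, 13, 12) 109.5 [ 0.447 -0.311  0.02 ]
top white (335, 240, 27, 28) 548.5 [ 0.462 -0.075  0.02 ]
top white (390, 194, 12, 12) 70.0 [ 0.57  -0.173  0.02 ]
top white (332, 178, 17, 18) 210.5 [ 0.595 -0.062  0.02 ]
top white (311, 93, 17, 10) 56.5 [ 0.787 -0.025  0.02 ]
scene cork 432.0 276.2 [29.1 36. ] 822.5 [0.59   0.2319 0.012 ]
scene cork 387.9 257.4 [10.3 11.3] 90.0 [0.5913 0.1454 0.012 ]
scene cork 441.9 238.7 [16.  20.9] 260.5 [0.5038 0.224  0.012 ]
scene cork 399.4 224.9 [20.2 26.2] 413.5 [0.512  0.1386 0.012 ]
scene white (250, 289, 21, 11) 89.5 [ 0.771 -0.03   0.02 ]
scene white (235, 282, 14, 18) 135.0 [ 0.78  -0.062  0.02 ]
scene white (134, 263, 30, 17) 145.5 [ 0.824 -0.238  0.02 ]
scene white (306, 159, 24, 18) 299.5 [ 0.459 -0.075  0.02 ]
```

View pics/a.png

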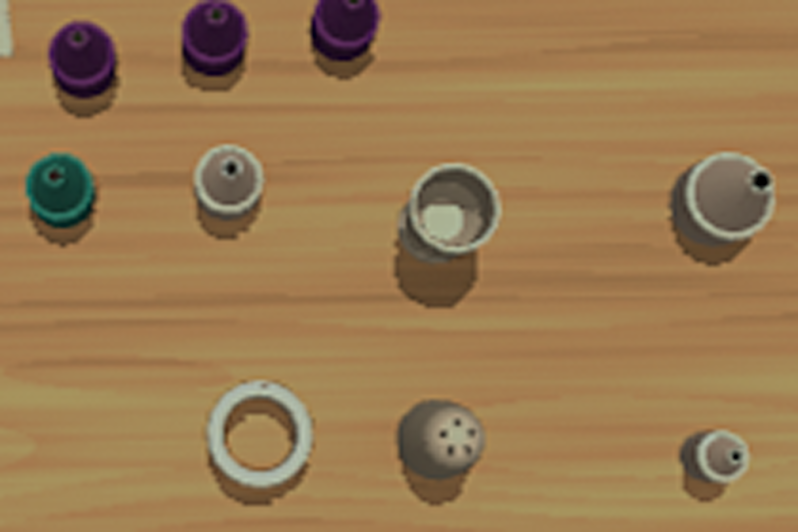

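View pics/b.png

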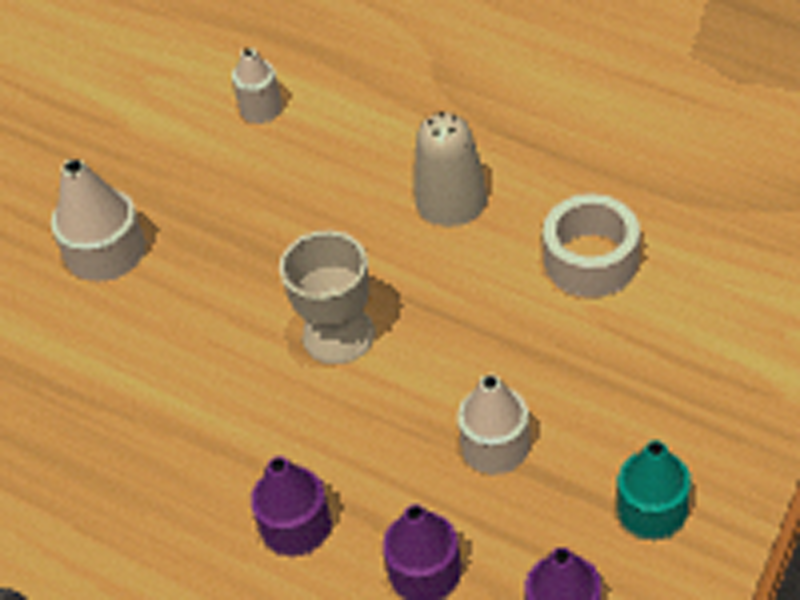

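View pics/c.png

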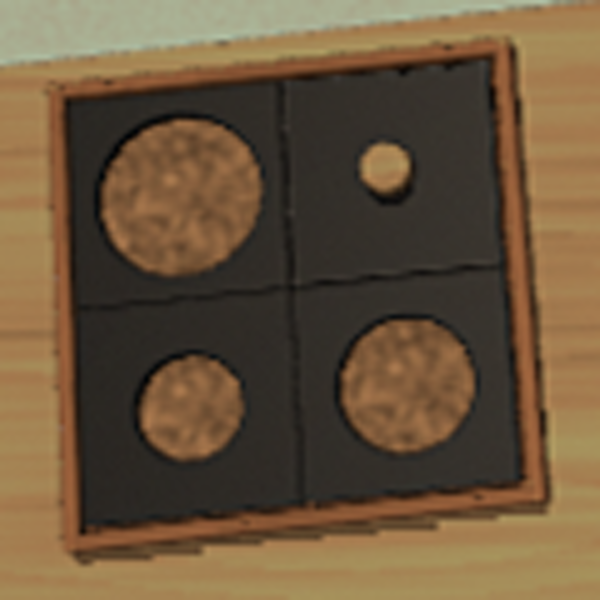

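View pics/wrist0.png

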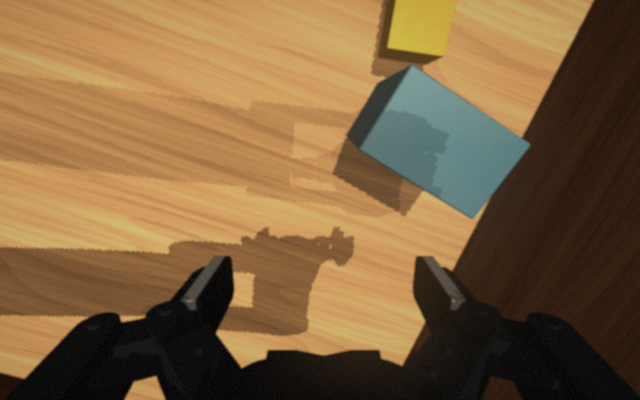

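```bash
python3 - <<'E'
from h import *
ct,cs=calibration("top"),calibration("scene")
A=lambda x,y:((x+.5)/3.8-.5+280,(y+.5)/3.8-.5+140)
B=lambda x,y:((x+.5)/4-.5+170,(y+.5)/4-.5+110)
def tri(p,q):
    M=[];b=[]
    for c,(u,v) in((ct,p),(cs,q)):
        T=np.array(c["world_from_camera"]);d=T[:3,:3]@np.linalg.solve(np.array(c["intrinsics"]),[u,v,1]);d/=np.linalg.norm(d)
        P=np.eye(3)-np.outer(d,d);M.append(P);b.append(P@T[:3,3])
    return np.linalg.lstsq(np.vstack(M),np.hstack(b),rcond=None)[0]
for n,p,q,z in(("L tip",(760,181),(72,167),.068),("M tip",(231,169),(489,382),.056),("S tip",(736,456),(249,53),.045),("collar",(260,434),(592,229),.028),
  ("L rim",(730,196),(93,215),.028),("M rim",(229,180),(494,418),.028),("S rim",(722,456),(255,79),.028),("eggtop",(455,207),(325,266),.061),("shaker",(457,437),(443,125),.061)):
    p,q=A(*p),B(*q);print(n,cast(ct,*p,z).round(4)[:2],cast(cs,*q,z).round(4)[:2],tri(p,q).round(4))
pts={'L':(-1,1),'P':(1,1),'M':(1,-1),'S':(-1,-1)}
top={'L':(195.8,193.9),'P':(236.5,188.0),'M':(241.1,231.6),'S':(197.8,236.2)}
sc={'L':(432,276.2),'P':(387.9,257.4),'M':(399.4,224.9),'S':(441.9,238.7)}
w={}
for k in 'LPMS':
    z=.026 if k=='P' else .0105
    a,b=cast(ct,*top[k],z),cast(cs,*sc[k],z);w[k]=(a+b)/2;print(k,a.round(4),b.round(4))
c=sum(w.values())/4;e=np.arctan2(*( (w['L']-w['P']+w['S']-w['M'])[:2]))
print(c.round(4),"tray yaw deg (from +y)",np.degrees(e),[(k,np.linalg.norm(w[k]-w[j])) for k,j in('LP','PM','MS','SL')])
E
```

```text
L tip [ 0.5807 -0.3231] [ 0.5824 -0.3225] [ 0.5811 -0.3241  0.0659]
M tip [ 0.5934 -0.0616] [ 0.5953 -0.0603] [ 0.5938 -0.0615  0.0534]
S tip [ 0.4469 -0.3083] [ 0.4481 -0.306 ] [ 0.4466 -0.3084  0.043 ]
collar [ 0.4618 -0.0744] [ 0.4633 -0.0721] [ 0.4616 -0.0738  0.0254]
L rim [ 0.5806 -0.3233] [ 0.581  -0.3225] [ 0.5806 -0.3233  0.0273]
M rim [ 0.5933 -0.0617] [ 0.5968 -0.0582] [ 0.594  -0.0611  0.0225]
S rim [ 0.4471 -0.3077] [ 0.4511 -0.3033] [ 0.4466 -0.3088  0.0222]
eggtop [ 0.5712 -0.1726] [ 0.5735 -0.169 ] [ 0.5714 -0.1723  0.0572]
shaker [ 0.4581 -0.1678] [ 0.4594 -0.1661] [ 0.4579 -0.1677  0.059 ]
L [0.5872 0.23   0.0105] [0.5893 0.232  0.0105]
P [0.5949 0.1443 0.026 ] [0.5991 0.1463 0.026 ]
M [0.5094 0.1364 0.0105] [0.511  0.1386 0.0105]
S [0.5016 0.2221 0.0105] [0.5029 0.224  0.0105]
[0.5494 0.1842 0.0144] tray yaw deg (from +y) -5.58203379340129 [('L', np.float64(0.08752492830626435)), ('P', np.float64(0.0885509786004639)), ('M', np.float64(0.08598148071490334)), ('S', np.float64(0.08632891763658561))]
```

{"name": "servo_tool", "arguments": {"deltas": [[[85,47,33,-10,-1.1],[80,94,66,-20,-2.2],[75,141,100,-40,-2.2],[70,188,133,-60,-2.2],[70,235,167,-80,-2.2]]]}}

```text
time: 0.78
tool_pos: [0.4416, -0.4219, 0.1695]
tool_rot: [0.0, 0.999, 0.052, -0.0]
contact_force: [0.5, 0.0, 1.3]
gripper_width: 0.817
```

{"name": "servo_tool", "arguments": {"deltas": [[[70,47,33,-10,0],[70,94,66,-20,0],[70,141,100,-30,0],[70,141,100,-30,0],[70,141,100,-30,0]]]}}

```text
time: 1.4
tool_pos: [0.5811, -0.3231, 0.1398]
tool_rot: [-0.0, 0.999, 0.052, -0.001]
contact_force: [-0.5, -0.4, -1.0]
gripper_width: 0.819
```

```bash
python3 - <<'E'
from h import *
s=state();im,c=snap("wrist","w1.png");print(s["time"],s["tool_pos"],s["tool_rot"])
print(proj(c,(.5813,-.3229,.068)),proj(c,(.5813,-.3229,.028)))
E
```

```text
1.4 [ 0.58110849 -0.32312088  0.13981281] [-1.16273456e-04  9.98622929e-01  5.24593323e-02 -5.00225001e-04]
[323.68544324 224.04076452] [323.56492116 206.33881511]
```

View pics/w1.png

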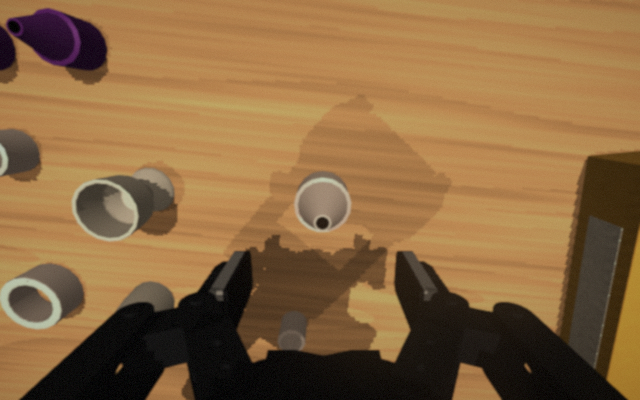

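The tip shows at (322,223) and was predicted at (324,224), so the measurement holds. Descending to grasp.

{"name": "servo_tool", "arguments": {"deltas": [[[70,0,0,-40,0],[70,0,0,-80,0],[70,0,0,-105,0],[70,0,0,-117,0],[70,0,0,-117,0]]]}}

```text
time: 2.08
tool_pos: [0.5805, -0.3239, 0.023]
tool_rot: [-0.0, 0.999, 0.052, -0.0]
contact_force: [0.4, -0.2, -0.1]
gripper_width: 0.82
```

{"name": "servo_tool", "arguments": {"deltas": [[[40,0,0,0,0],[38,0,0,0,0],[38,0,0,0,0],[38,0,0,0,0],[38,0,0,0,0]]]}}

```text
time: 2.7
tool_pos: [0.5827, -0.3244, 0.0257]
tool_rot: [0.001, 0.999, 0.052, 0.001]
contact_force: [-0.1, -1.1, 5.2]
gripper_width: 0.513
```

{"name": "servo_tool", "arguments": {"deltas": [[[38,0,0,10,0],[38,0,0,35,0],[38,0,0,75,0],[38,0,0,115,0],[38,0,0,115,0]]]}}

```text
time: 3.32
tool_pos: [0.5836, -0.3247, 0.1437]
tool_rot: [0.003, 0.999, 0.052, 0.003]
contact_force: [-0.2, 0.1, -0.0]
gripper_width: 0.51
```

```bash
python3 - <<'E'
from h import *
im,c=snap("wrist","w2.png");s=state();print(s["time"],s["tool_pos"],s["gripper_width"],s["contact_force"])
E
```

```text
3.375 [ 0.5822945  -0.32376452  0.14064484] 0.5081823396384462 [-0.61272656  0.87308388 -1.19805877]
```

View pics/w2.png

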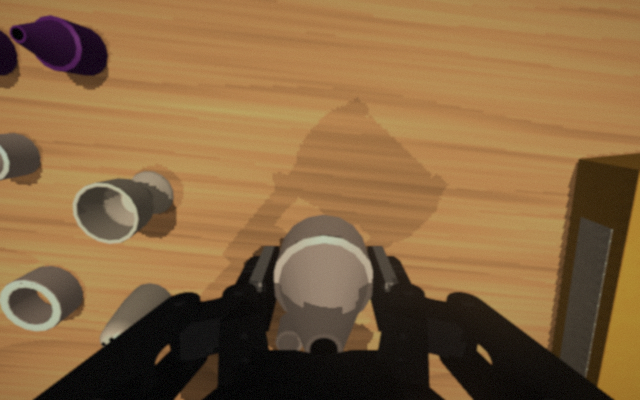

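{"name": "servo_tool", "arguments": {"deltas": [[[38,0,20,0,0],[38,1,60,0,0],[38,2,115,0,0],[38,3,170,0,0],[38,4,225,0,0]]]}}

```text
time: 4.0
tool_pos: [0.5834, -0.095, 0.1358]
tool_rot: [-0.001, 0.999, 0.052, -0.002]
contact_force: [0.5, -0.8, 0.1]
gripper_width: 0.514
```

{"name": "servo_tool", "arguments": {"deltas": [[[38,1,55,0,0],[38,1,110,0,0],[38,2,165,0,0],[38,2,220,0,0],[38,3,270,0,0]]]}}

```text
time: 4.62
tool_pos: [0.5858, 0.1744, 0.1358]
tool_rot: [0.0, 0.999, 0.053, -0.002]
contact_force: [1.1, 0.3, -0.0]
gripper_width: 0.515
```

{"name": "servo_tool", "arguments": {"deltas": [[[38,0,40,0,0],[38,0,59,-10,0],[38,0,59,-40,0],[38,0,59,-70,0],[38,0,59,-70,0]]]}}

```text
time: 5.25
tool_pos: [0.5844, 0.2296, 0.0631]
tool_rot: [0.001, 0.999, 0.052, -0.005]
contact_force: [-0.6, -1.0, 0.0]
gripper_width: 0.515
```

```bash
python3 - <<'E'
from h import *
im,c=snap("wrist","w3.png");s=state();print(s["time"],s["tool_pos"],s["gripper_width"],s["contact_force"])
print(proj(c,(.588,.231,.014)))
snap("scene","s3.png")
E
```

```text
5.3 [0.58622994 0.2299941  0.06559586] 0.5145277864547629 [ 0.15126294  1.2086638  -0.83908   ]
[322.25894031 231.39132842]
```

View pics/w3.png

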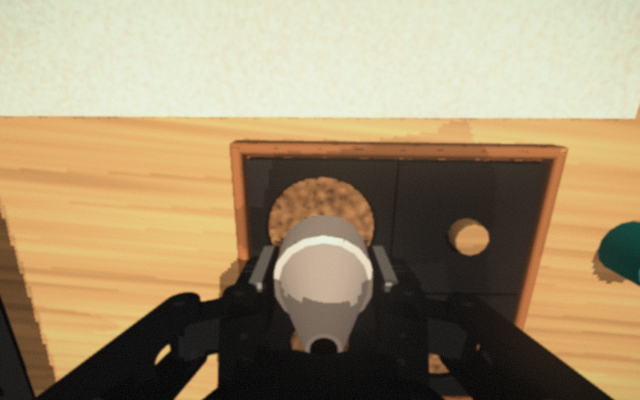

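View pics/s3.png

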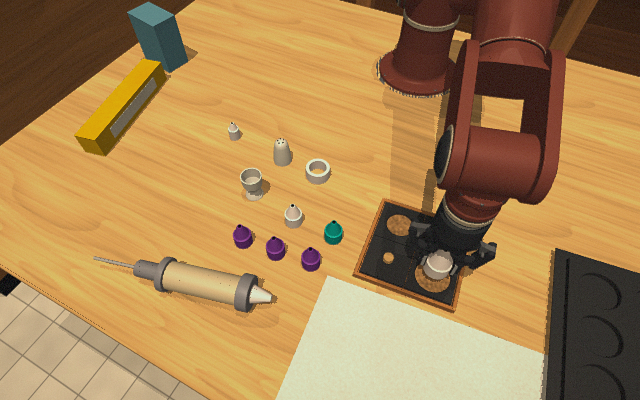

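The nozzle is upright above the large recess. Lowering it.

{"name": "servo_tool", "arguments": {"deltas": [[[38,0,0,-15,0],[38,0,0,-27,0],[38,0,0,-32,0],[38,0,0,-34,0],[38,0,0,-34,0]]]}}

```text
time: 5.98
tool_pos: [0.5888, 0.2309, 0.0348]
tool_rot: [-0.0, 0.999, 0.052, 0.001]
contact_force: [0.3, -0.9, 1.5]
gripper_width: 0.512
```

{"name": "servo_tool", "arguments": {"deltas": [[[38,0,0,-1,0],[38,0,0,-2,0],[38,0,0,-2,0]]]}}

```text
time: 6.35
tool_pos: [0.5896, 0.2311, 0.0347]
tool_rot: [-0.0, 0.999, 0.052, 0.001]
contact_force: [-3.2, -1.0, 9.3]
gripper_width: 0.515
```

{"name": "servo_tool", "arguments": {"deltas": [[[44,0,0,1,0],[50,0,0,1,0],[58,0,0,1,0],[62,0,0,1,0],[64,0,0,1,0]]]}}

```text
time: 6.98
tool_pos: [0.5882, 0.2307, 0.033]
tool_rot: [0.0, 0.999, 0.052, -0.0]
contact_force: [-0.1, -0.7, 0.3]
gripper_width: 0.751
```

{"name": "servo_tool", "arguments": {"deltas": [[[64,0,0,5,0],[64,0,0,25,0],[64,0,0,65,0],[64,0,0,110,0],[64,0,-10,120,0]]]}}

```text
time: 7.6
tool_pos: [0.5911, 0.2216, 0.1598]
tool_rot: [-0.001, 0.999, 0.053, 0.005]
contact_force: [0.6, -0.2, 0.5]
gripper_width: 0.75
```

```bash
python3 - <<'E'
from h import *
im,c=snap("wrist","w4.png");s=state();print(s["time"],s["tool_pos"],s["gripper_width"],s["contact_force"])
E
```

```text
7.65 [0.59075701 0.22015043 0.15896529] 0.7447316334910433 [ 1.46159108 -0.20082103 -0.30515988]
```

View pics/w4.png

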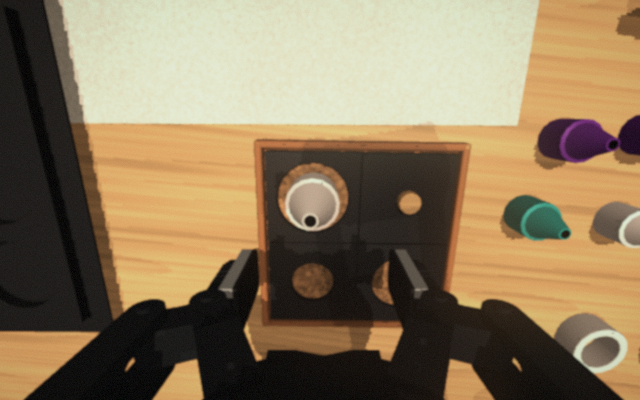

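The large nozzle stands in its recess at (312,205). Next is the medium one.

{"name": "servo_tool", "arguments": {"deltas": [[[64,1,-40,0,0],[64,2,-100,0,0],[64,4,-160,0,0],[64,5,-220,-5,0],[62,6,-265,-10,0]]]}}

```text
time: 8.28
tool_pos: [0.5933, -0.0467, 0.1422]
tool_rot: [-0.0, 0.999, 0.051, -0.001]
contact_force: [0.3, 0.3, 0.0]
gripper_width: 0.727
```

{"name": "servo_tool", "arguments": {"deltas": [[[62,0,-17,-10,0],[62,0,-17,-20,0],[62,0,-17,-20,0],[62,0,-17,-20,0]]]}}

```text
time: 8.78
tool_pos: [0.5944, -0.0598, 0.1232]
tool_rot: [-0.0, 0.999, 0.053, -0.0]
contact_force: [-0.9, 0.4, -0.2]
gripper_width: 0.726
```

```bash
python3 - <<'E'
from h import *
im,c=snap("wrist","w5.png");s=state();print(s["time"],s["tool_pos"],s["gripper_width"],s["contact_force"])
print(proj(c,(.594,-.061,.056)))
E
```

```text
8.825 [ 0.59462341 -0.05998808  0.12356171] 0.7297556938583923 [-0.66732897 -0.20279023  0.44374585]
[325.74927167 227.63821051]
```

View pics/w5.png

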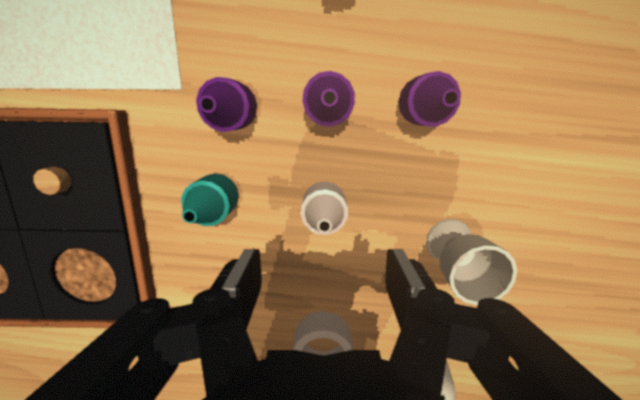

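The tip at (324,226) matches the prediction of (326,228).

{"name": "servo_tool", "arguments": {"deltas": [[[62,0,0,-35,0],[62,0,0,-70,0],[62,0,0,-90,0],[62,0,0,-98,0],[62,0,0,-98,0]]]}}

```text
time: 9.45
tool_pos: [0.5947, -0.0612, 0.0256]
tool_rot: [0.0, 0.999, 0.052, 0.0]
contact_force: [0.5, 0.4, 0.7]
gripper_width: 0.73
```

{"name": "servo_tool", "arguments": {"deltas": [[[40,0,0,0,0],[28,0,0,0,0],[28,0,0,0,0],[28,0,0,0,0],[28,0,0,0,0]]]}}

```text
time: 10.07
tool_pos: [0.5958, -0.0616, 0.0272]
tool_rot: [0.0, 0.999, 0.052, 0.002]
contact_force: [-0.5, 0.3, 6.4]
gripper_width: 0.398
```

{"name": "servo_tool", "arguments": {"deltas": [[[28,0,0,10,0],[28,0,0,35,0],[28,0,0,75,0],[28,-4,10,110,0],[28,-16,30,110,0]]]}}

```text
time: 10.7
tool_pos: [0.5806, -0.0316, 0.1395]
tool_rot: [0.001, 0.999, 0.052, 0.004]
contact_force: [-0.4, -0.4, -0.2]
gripper_width: 0.397
```

{"name": "servo_tool", "arguments": {"deltas": [[[28,-18,45,0,0],[28,-36,90,0,0],[28,-54,135,0,0],[28,-68,168,0,0],[28,-68,168,-30,0]]]}}

```text
time: 11.32
tool_pos: [0.5097, 0.1394, 0.1059]
tool_rot: [-0.0, 0.999, 0.054, 0.001]
contact_force: [0.4, -0.4, -0.9]
gripper_width: 0.396
```

{"name": "servo_tool", "arguments": {"deltas": [[[28,0,0,-30,0],[28,0,0,-40,0],[28,0,0,-40,0],[28,0,0,-40,0]]]}}

```text
time: 11.82
tool_pos: [0.5111, 0.1368, 0.0664]
tool_rot: [-0.0, 0.999, 0.052, 0.001]
contact_force: [0.3, 0.7, 0.5]
gripper_width: 0.397
```

```bash
python3 - <<'E'
from h import *
im,c=snap("wrist","w6.png");s=state();print(s["time"],s["tool_pos"],s["gripper_width"],s["contact_force"])
E
```

```text
11.875 [0.51133231 0.13677311 0.06663797] 0.3992144096423872 [ 0.5830503  -0.08629228 -0.49161177]
```

View pics/w6.png

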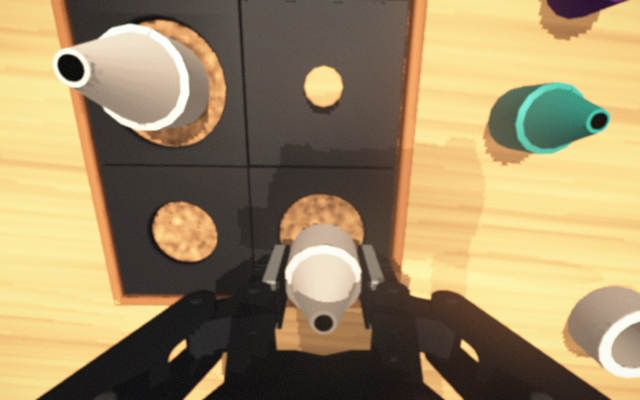

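{"name": "servo_tool", "arguments": {"deltas": [[[28,0,0,-15,0],[28,0,0,-25,0],[28,0,0,-29,0],[28,0,0,-31,0],[28,0,0,-31,0]]]}}

```text
time: 12.5
tool_pos: [0.5108, 0.1368, 0.0361]
tool_rot: [0.0, 0.999, 0.052, -0.0]
contact_force: [-7.0, -1.7, 12.9]
gripper_width: 0.397
```

{"name": "servo_tool", "arguments": {"deltas": [[[34,0,0,0,0],[40,0,0,0,0],[48,0,0,0,0],[52,0,0,0,0],[52,0,0,0,0]]]}}

```text
time: 13.12
tool_pos: [0.5102, 0.1367, 0.034]
tool_rot: [0.0, 0.999, 0.052, -0.0]
contact_force: [-0.1, -0.6, -0.0]
gripper_width: 0.608
```

{"name": "servo_tool", "arguments": {"deltas": [[[52,0,0,5,0],[52,0,0,25,0],[52,0,0,65,0],[52,0,0,105,0],[52,0,-30,105,0]]]}}

```text
time: 13.75
tool_pos: [0.5133, 0.1076, 0.1445]
tool_rot: [-0.0, 0.999, 0.054, 0.005]
contact_force: [0.6, -0.4, -0.2]
gripper_width: 0.605
```

```bash
python3 - <<'E'
from h import *
im,c=snap("wrist","w7.png");s=state();print(s["time"],s["tool_pos"],s["gripper_width"],s["contact_force"])
E
```

```text
13.8 [0.51199811 0.10421136 0.14225844] 0.6106185318514371 [ 0.98615471 -1.93445067 -1.14829091]
```

View pics/w7.png

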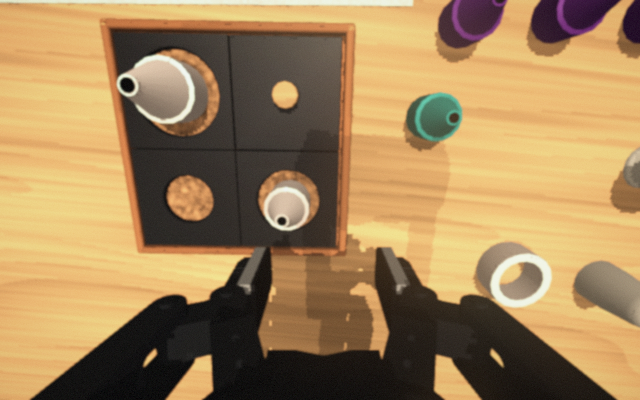

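{"name": "servo_tool", "arguments": {"deltas": [[[52,-5,-40,0,0],[52,-14,-95,0,0],[52,-23,-150,0,0],[52,-32,-205,0,0],[52,-41,-260,0,0]]]}}

```text
time: 14.42
tool_pos: [0.4688, -0.1548, 0.1395]
tool_rot: [0.0, 0.999, 0.052, 0.0]
contact_force: [0.7, -0.1, -0.3]
gripper_width: 0.606
```

{"name": "servo_tool", "arguments": {"deltas": [[[52,-8,-55,0,0],[52,-16,-110,0,0],[52,-22,-145,0,0],[52,-22,-155,-10,0],[52,-22,-155,-19,0]]]}}

```text
time: 15.05
tool_pos: [0.4472, -0.3079, 0.1193]
tool_rot: [-0.001, 0.999, 0.052, -0.0]
contact_force: [-0.0, 0.4, 0.2]
gripper_width: 0.608
```

{"name": "servo_tool", "arguments": {"deltas": [[[52,0,0,0,0],[52,0,0,0,0]]]}}

```text
time: 15.3
tool_pos: [0.4476, -0.3071, 0.1201]
tool_rot: [-0.0, 0.999, 0.053, -0.0]
contact_force: [-0.6, 0.4, -0.2]
gripper_width: 0.609
```

```bash
python3 - <<'E'
from h import *
im,c=snap("wrist","w8.png");s=state();print(s["time"],s["tool_pos"],s["gripper_width"],s["contact_force"])
print(proj(c,(.447,-.308,.045)))
snap("top","t8.png")
t=cv2.imread('pics/t8.png');cv2.imwrite('pics/t8c.png',cv2.resize(t[155:275,160:280],(0,0),fx=5,fy=5,interpolation=cv2.INTER_CUBIC))
E
```

```text
15.35 [ 0.44773756 -0.30736436  0.12042247] 0.6050073292660363 [ 0.09448742  0.62808218 -0.00784879]
[325.31265521 223.71692225]
```

View pics/w8.png

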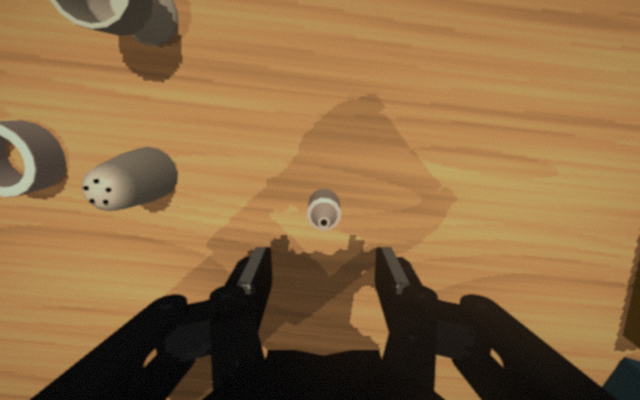

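View pics/t8c.png

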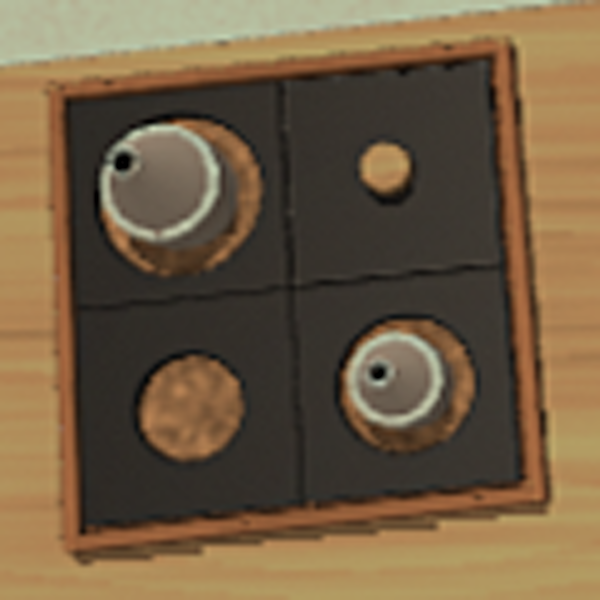

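Large and medium are both seated within their recesses. The small tip at (323,222) is as predicted.

{"name": "servo_tool", "arguments": {"deltas": [[[52,0,0,-35,0],[52,0,0,-70,0],[52,0,0,-86,0],[52,0,0,-92,0],[52,0,0,-92,0]]]}}

```text
time: 16.02
tool_pos: [0.4479, -0.3086, 0.029]
tool_rot: [0.0, 0.999, 0.052, 0.0]
contact_force: [-0.6, -1.0, -0.6]
gripper_width: 0.608
```

{"name": "servo_tool", "arguments": {"deltas": [[[30,0,0,0,0],[18,0,0,0,0],[18,0,0,0,0],[18,0,0,0,0],[18,0,0,0,0]]]}}

```text
time: 16.65
tool_pos: [0.4484, -0.3092, 0.03]
tool_rot: [0.001, 0.999, 0.052, 0.001]
contact_force: [0.1, 0.6, 5.9]
gripper_width: 0.275
```

{"name": "servo_tool", "arguments": {"deltas": [[[18,0,0,10,0],[18,0,0,35,0],[18,0,0,75,0],[18,0,10,110,0],[18,0,30,110,0]]]}}

```text
time: 17.27
tool_pos: [0.4491, -0.2796, 0.1423]
tool_rot: [0.003, 0.999, 0.052, 0.003]
contact_force: [-0.5, -0.1, 0.3]
gripper_width: 0.275
```

{"name": "servo_tool", "arguments": {"deltas": [[[18,5,40,0,0],[18,10,90,0,0],[18,16,145,0,0],[18,22,200,0,0],[18,28,255,0,0]]]}}

```text
time: 17.9
tool_pos: [0.4739, -0.0209, 0.1368]
tool_rot: [-0.0, 0.999, 0.052, -0.001]
contact_force: [0.7, 0.3, 0.4]
gripper_width: 0.273
```

{"name": "servo_tool", "arguments": {"deltas": [[[18,6,55,0,0],[18,12,110,0,0],[18,18,165,0,0],[18,24,215,0,0],[18,27,240,0,0]]]}}

```text
time: 18.52
tool_pos: [0.5006, 0.2192, 0.1365]
tool_rot: [0.0, 0.999, 0.054, -0.001]
contact_force: [0.2, 0.1, -0.1]
gripper_width: 0.281
```

{"name": "servo_tool", "arguments": {"deltas": [[[18,0,6,0,0],[18,0,6,-30,0],[18,0,6,-60,0],[18,0,6,-70,0],[18,0,6,-70,0]]]}}

```text
time: 19.15
tool_pos: [0.5015, 0.222, 0.0675]
tool_rot: [0.0, 0.999, 0.052, -0.001]
contact_force: [-0.7, 0.1, 0.4]
gripper_width: 0.278
```

```bash
python3 - <<'E'
from h import *
im,c=snap("wrist","w9.png");s=state();print(s["time"],s["tool_pos"],s["gripper_width"],s["contact_force"])
E
```

```text
19.2 [0.50247257 0.22237109 0.06862592] 0.27723080632706326 [ 1.1001323  -0.32947663  1.07738811]
```

View pics/w9.png

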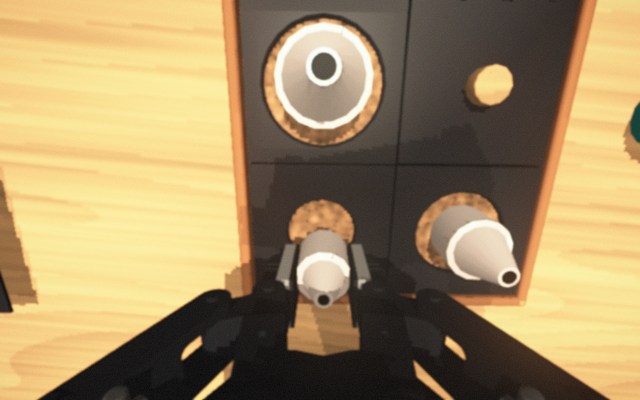

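{"name": "servo_tool", "arguments": {"deltas": [[[18,0,0,-15,0],[18,0,0,-25,0],[18,0,0,-29,0],[18,0,0,-31,0],[18,0,0,-31,0]]]}}

```text
time: 19.82
tool_pos: [0.5029, 0.223, 0.0389]
tool_rot: [0.0, 0.999, 0.052, 0.0]
contact_force: [-3.4, -1.9, 8.9]
gripper_width: 0.278
```

{"name": "servo_tool", "arguments": {"deltas": [[[24,0,0,0,0],[30,0,0,0,0],[36,0,0,0,0],[40,0,0,0,0],[40,0,0,0,0]]]}}

```text
time: 20.45
tool_pos: [0.5022, 0.2227, 0.0371]
tool_rot: [0.0, 0.999, 0.052, -0.0]
contact_force: [0.5, 0.1, -0.3]
gripper_width: 0.467
```

{"name": "servo_tool", "arguments": {"deltas": [[[40,0,0,5,0],[40,0,0,25,0],[40,0,0,65,0],[50,0,0,110,0],[60,0,-30,120,0]]]}}

```text
time: 21.08
tool_pos: [0.505, 0.1941, 0.1638]
tool_rot: [-0.001, 0.999, 0.053, 0.005]
contact_force: [0.2, -0.6, -0.3]
gripper_width: 0.704
```

```bash
python3 - <<'E'
from h import *
im,c=snap("wrist","w10.png");s=state();print(s["time"],s["tool_pos"],s["gripper_width"],s["contact_force"])
E
```

```text
21.125 [0.5048799  0.19067845 0.16330915] 0.7038785002498957 [ 1.94976073 -0.40275759 -1.6490122 ]
```

View pics/w10.png

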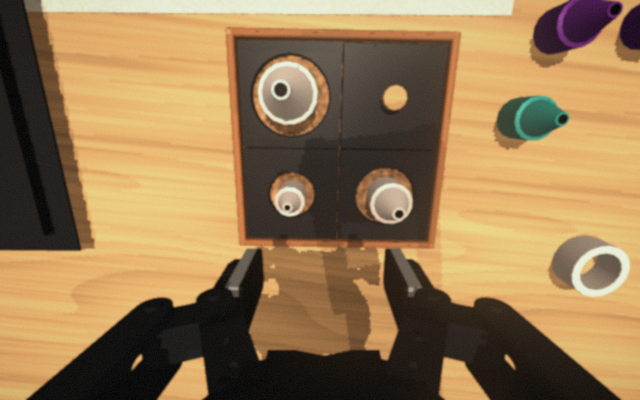

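All three nozzles stand in their recesses. Now the collar.

{"name": "servo_tool", "arguments": {"deltas": [[[64,-6,-40,0,0],[70,-14,-95,0,0],[76,-23,-150,-5,0],[76,-31,-205,-15,0],[76,-38,-250,-30,0]]]}}

```text
time: 21.75
tool_pos: [0.4647, -0.0593, 0.129]
tool_rot: [0.001, 0.999, 0.052, 0.002]
contact_force: [-0.0, -0.0, 0.3]
gripper_width: 0.893
```

{"name": "servo_tool", "arguments": {"deltas": [[[76,-2,-16,-10,0],[76,-2,-16,-10,0],[76,-2,-16,-10,0]]]}}

```text
time: 22.12
tool_pos: [0.4629, -0.0723, 0.118]
tool_rot: [-0.0, 0.999, 0.053, 0.0]
contact_force: [-0.1, -0.4, 0.1]
gripper_width: 0.889
```

```bash
python3 - <<'E'
from h import *
im,c=snap("wrist","w11.png");s=state();print(s["time"],s["tool_pos"],s["gripper_width"],s["contact_force"])
print(proj(c,(.462,-.0735,.028)))
E
```

```text
22.175 [ 0.46302046 -0.07222312  0.11806664] 0.8884502862172564 [-0.43294177  0.34247788  0.73569088]
[325.36191325 217.11924363]
```

View pics/w11.png

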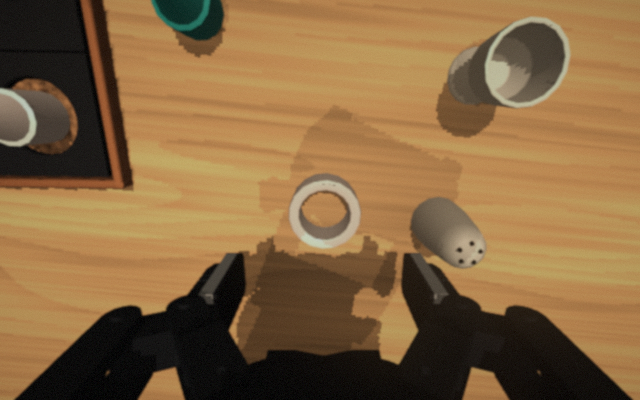

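{"name": "servo_tool", "arguments": {"deltas": [[[72,0,0,-35,0],[72,0,0,-70,0],[72,0,0,-88,0],[72,0,0,-94,0],[72,0,0,-94,0]]]}}

```text
time: 22.8
tool_pos: [0.4628, -0.0727, 0.0237]
tool_rot: [0.0, 0.999, 0.053, 0.0]
contact_force: [-1.1, 0.2, -0.5]
gripper_width: 0.842
```

{"name": "servo_tool", "arguments": {"deltas": [[[52,0,0,0,0],[46,0,0,0,0],[46,0,0,0,0],[46,0,0,0,0],[46,0,0,0,0]]]}}

```text
time: 23.42
tool_pos: [0.464, -0.0737, 0.0252]
tool_rot: [0.0, 0.999, 0.052, 0.002]
contact_force: [0.0, 1.1, 5.8]
gripper_width: 0.607
```

{"name": "servo_tool", "arguments": {"deltas": [[[46,0,0,10,0],[46,0,0,35,0],[46,0,0,75,0],[46,10,15,110,0],[46,25,40,110,0]]]}}

```text
time: 24.05
tool_pos: [0.4898, -0.0338, 0.1378]
tool_rot: [0.001, 0.999, 0.051, 0.004]
contact_force: [0.0, 0.5, -0.8]
gripper_width: 0.604
```

{"name": "servo_tool", "arguments": {"deltas": [[[46,25,40,0,0],[46,52,85,0,0],[46,80,130,0,0],[46,100,163,0,0],[46,110,178,-10,0]]]}}

```text
time: 24.68
tool_pos: [0.5986, 0.1466, 0.1245]
tool_rot: [-0.0, 0.999, 0.053, 0.001]
contact_force: [0.1, -0.6, 0.0]
gripper_width: 0.606
```

{"name": "servo_tool", "arguments": {"deltas": [[[46,0,0,-30,0],[46,0,0,-48,0],[46,0,0,-48,0],[46,0,0,-48,0]]]}}

```text
time: 25.18
tool_pos: [0.5979, 0.1445, 0.0763]
tool_rot: [-0.0, 0.999, 0.052, 0.001]
contact_force: [-0.1, -0.2, 0.7]
gripper_width: 0.61
```

```bash
python3 - <<'E'
from h import *
im,c=snap("wrist","w12.png");s=state();print(s["time"],s["tool_pos"],s["gripper_width"],s["contact_force"])
print(proj(c,(.597,.1455,.026)))
snap("scene","s12.png")
t=cv2.imread('pics/s12.png');cv2.imwrite('pics/s12c.png',cv2.resize(t[160:320,330:490],(0,0),fx=3.7,fy=3.7,interpolation=cv2.INTER_CUBIC))
E
```

```text
25.225 [0.5982064  0.14455281 0.07673731] 0.6044890719093623 [-0.33499615  0.39924249 -0.55770714]
[322.32550602 238.24323594]
```

View pics/w12.png

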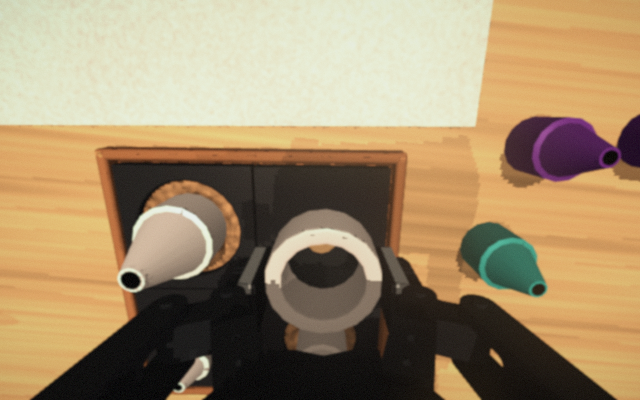

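View pics/s12c.png

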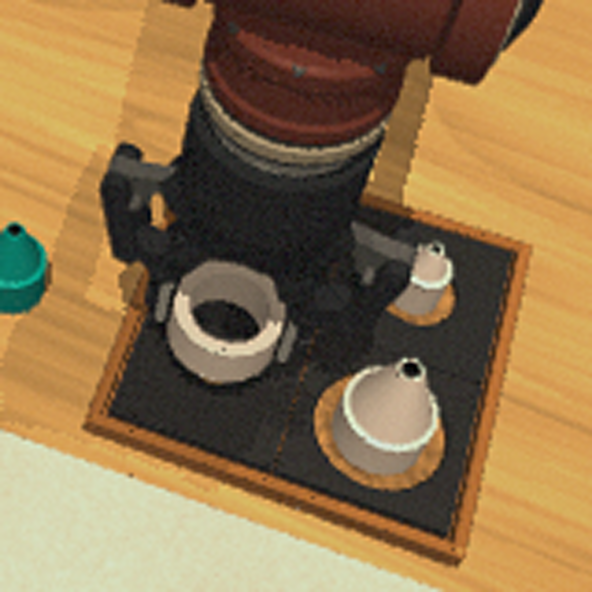

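{"name": "servo_tool", "arguments": {"deltas": [[[46,0,0,-15,0],[46,0,0,-22,0],[46,0,0,-27,0],[46,0,0,-32,0],[46,0,0,-32,0]]]}}

```text
time: 25.9
tool_pos: [0.597, 0.1447, 0.0427]
tool_rot: [0.0, 0.999, 0.052, -0.001]
contact_force: [-0.3, 0.8, 0.1]
gripper_width: 0.609
```

{"name": "servo_tool", "arguments": {"deltas": [[[46,0,0,-3,0],[46,0,0,-6,0],[46,0,0,-6,0]]]}}

```text
time: 26.28
tool_pos: [0.5982, 0.1449, 0.0392]
tool_rot: [0.0, 0.999, 0.052, 0.001]
contact_force: [-4.1, -0.8, 7.7]
gripper_width: 0.602
```

Contact came at the expected seat height. Releasing.

{"name": "servo_tool", "arguments": {"deltas": [[[52,0,0,0,0],[58,0,0,0,0],[64,0,0,0,0],[67,0,0,0,0],[67,0,0,0,0]]]}}

```text
time: 26.9
tool_pos: [0.5972, 0.1447, 0.037]
tool_rot: [0.0, 0.999, 0.052, -0.0]
contact_force: [0.2, 0.0, 0.1]
gripper_width: 0.784
```

{"name": "servo_tool", "arguments": {"deltas": [[[67,0,0,5,0],[67,0,0,25,0],[67,0,0,65,0],[67,0,0,115,0],[67,0,-50,140,0]]]}}

```text
time: 27.52
tool_pos: [0.5993, 0.0964, 0.1832]
tool_rot: [-0.0, 0.999, 0.054, 0.004]
contact_force: [0.1, -0.0, -0.2]
gripper_width: 0.782
```

{"name": "servo_tool", "arguments": {"deltas": [[[67,0,-55,20,0],[67,-10,-110,30,0],[67,-20,-165,30,0],[67,-30,-220,30,0],[67,-30,-260,30,0]]]}}

```text
time: 28.15
tool_pos: [0.5669, -0.1676, 0.2095]
tool_rot: [0.001, 0.999, 0.051, 0.001]
contact_force: [0.8, 1.3, -0.1]
gripper_width: 0.785
```

{"name": "servo_tool", "arguments": {"deltas": [[[67,0,-20,0,0],[67,0,-20,0,0]]]}}

```text
time: 28.4
tool_pos: [0.5676, -0.1858, 0.2082]
tool_rot: [-0.0, 0.999, 0.051, 0.001]
contact_force: [0.0, -0.6, 0.4]
gripper_width: 0.791
```

```bash
python3 - <<'E'
from h import *
snap("top","t13.png");snap("scene","s13.png");s=state();print(s["time"],s["tool_pos"],s["contact_force"])
t=cv2.imread('pics/t13.png')[155:275,160:280];u=cv2.imread('pics/s13.png')[190:320,350:480]
r=lambda x:cv2.resize(x,(395,395),interpolation=cv2.INTER_CUBIC)
cv2.imwrite('pics/d.png',np.hstack([r(t),r(u)]))
E
```

```text
28.5 [ 0.56756645 -0.18417601  0.20759468] [-0.02981549 -0.69488763  0.16305923]
```

View pics/d.png

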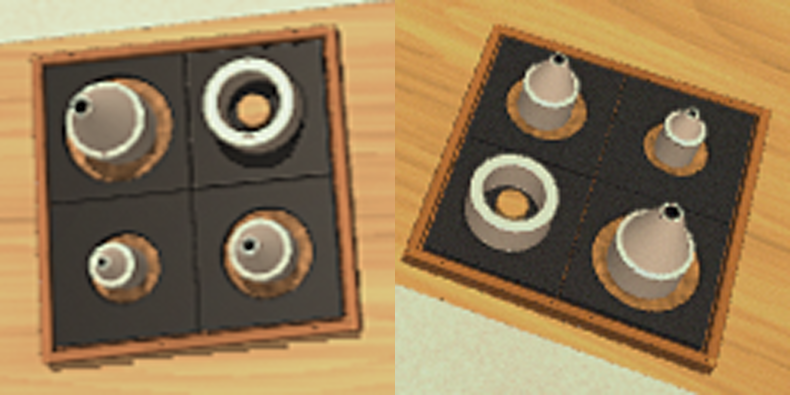

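View pics/s13.png

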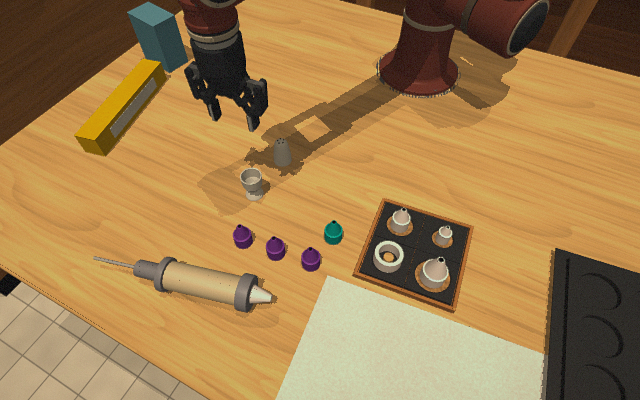

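All four parts are seated. The egg cup at (252,183) and the shaker at (282,152) are where they were at the start. Handing in.

```bash
python3 -c "
from plant import job_done;print(job_done())"
```

```text
the job is handed in; nothing more can be done
None
```

The piping set is put away and the job was handed in at about 28.5 s. I placed the large, medium and small nozzles tip up in the recesses of their sizes, in that order, then laid the collar flat over the stub.

- **Final pictures:** the last top and scene views show all three nozzles upright inside their recesses and the stub inside the collar's hole. The shaker, egg cup and purple and turquoise look-alikes stand where they were at the start.
- **Forces:** the force readings taken after each move stayed below about 15 N. The gripper was clear of everything at hand-in.
- **What disagreed:** the gripper opening read about 2 to 3 mm under the given diameters on every grasp. The TCP height read 1 to 3 mm above the commanded height while the fingers closed, with about 6 N upward. Neither affected the placing.

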